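# Demagnetise the bit cases heavy end down

## Task

Demagnetise the red bit cases: first, while the steel plate is still empty, turn the orange dial fully anticlockwise (off); then stand every case upright on the plate with its heavy end, where the steel bits are packed, down - both ends look alike, so lift each case by its middle to feel or see which end sinks. Only when all of them stand there, turn the dial fully clockwise (run), and leave the jar, the glue, the screwdriver and the tape measure where they are.

Things in the scene. Friction and masses are not known exactly. Their poses are not given: they have to be found in the camera images.
- case1: Red closed bit case with black end bands: square bar 140 mm long (own x), 44 x 44 mm (y, z), origin at its centre. About 0.45 kg; bits fixed inside one end, unseen, random, put the centre of mass 29 mm towards +x or -x. Held by the middle the heavy end pulls down with about 0.13 N m; in a light grip (5 N) it sags heavy end down. May be absent (2 or 3 of the 6 are present).
- case2: Red closed bit case with black end bands: square bar 140 mm long (own x), 44 x 44 mm (y, z), origin at its centre. About 0.45 kg; bits fixed inside one end, unseen, random, put the centre of mass 29 mm towards +x or -x. Held by the middle the heavy end pulls down with about 0.13 N m; in a light grip (5 N) it sags heavy end down. May be absent (2 or 3 of the 6 are present).
- case3: Red closed bit case with black end bands: square bar 140 mm long (own x), 44 x 44 mm (y, z), origin at its centre. About 0.45 kg; bits fixed inside one end, unseen, random, put the centre of mass 29 mm towards +x or -x. Held by the middle the heavy end pulls down with about 0.13 N m; in a light grip (5 N) it sags heavy end down. May be absent (2 or 3 of the 6 are present).
- case4: Red closed bit case with black end bands: square bar 140 mm long (own x), 44 x 44 mm (y, z), origin at its centre. About 0.45 kg; bits fixed inside one end, unseen, random, put the centre of mass 29 mm towards +x or -x. Held by the middle the heavy end pulls down with about 0.13 N m; in a light grip (5 N) it sags heavy end down. May be absent (2 or 3 of the 6 are present).
- case5: Red closed bit case with black end bands: square bar 140 mm long (own x), 44 x 44 mm (y, z), origin at its centre. About 0.45 kg; bits fixed inside one end, unseen, random, put the centre of mass 29 mm towards +x or -x. Held by the middle the heavy end pulls down with about 0.13 N m; in a light grip (5 N) it sags heavy end down. May be absent (2 or 3 of the 6 are present).
- case6: Red closed bit case with black end bands: square bar 140 mm long (own x), 44 x 44 mm (y, z), origin at its centre. About 0.45 kg; bits fixed inside one end, unseen, random, put the centre of mass 29 mm towards +x or -x. Held by the middle the heavy end pulls down with about 0.13 N m; in a light grip (5 N) it sags heavy end down. May be absent (2 or 3 of the 6 are present).
- plate: demagnetiser plate, fixed: a blue slab 150 x 350 mm with a flat steel top 140 mm (own x) by 340 mm (own y), origin at the centre of its underside on the bench, 20 mm thick. There is room for three cases standing about 100 mm apart along y.
- plate_top (a point): centre of the plate's steel top, 20 mm above the bench, axes as the plate's; z up.
- panel: the demagnetiser's blue control box, fixed, 110 x 110 x 40 mm high, origin at the centre of its underside; the dial is on top, with a ring of marks (red: off, green: run).
- dial (a joint): angle of the orange dial, rad: 0 = fully anticlockwise seen from above (off stop), grows clockwise to 2.4 = fully clockwise (run stop). Stays where it is left; about 0.03 N m turns it.
- dial_grip (a point): point on the dial's vertical axis at the height to grip the bar; turns with the dial. 77 mm above the bench, 7 mm below the bar's top; the bar is 49 mm long (own x), 14 mm thick (own y), 32 mm tall; own z is up.
- jar: bystander: amber glass jar with brass cap, diameter 72 mm, 85 mm tall, origin at the centre of its underside.
- glue: bystander, not always there: white glue bottle with an orange cap, diameter 56 mm, 110 mm tall, origin at the centre of its underside.
- driver: bystander: yellow screwdriver lying on the bench, 190 mm long along its own x axis, handle 26 mm thick, origin near its middle on the bench.
- tape: bystander: yellow and black tape measure, 70 x 35 x 65 mm tall, origin at the centre of its underside.
There are look-alikes about, which are no part of the job. Leave any blue, turquoise or yellow look-alike of the case5 alone.

How it is judged:
On the way, in this order (a step that is already met when the one before it is completed fails the run):
1. the dial is fully anticlockwise (off) while no case is on the plate (value of joint dial below 0.1 rad and height (world z) of each of case1, case2, case3, case4, case5, case6 below 0.036 m), for 0.2 s.
2. every case stands upright on the plate, heavy end down, the dial still off (value of joint dial below 0.15 rad and (angle between case1's own x axis and vertical below 0.12 rad or angle between case1's own x axis and vertical above 3.0216 rad) and z of case1 in the frame of plate_top between 0.062 and 0.078 m and x of case1 in the frame of plate_top between -0.062 and 0.062 m and y of case1 in the frame of plate_top between -0.162 and 0.162 m and z of each of case1_bits, case2_bits, case3_bits, case4_bits, case5_bits, case6_bits in the frame of plate_top below 0.045 m and linear speed of each of case1, case2, case3, case4, case5, case6 below 0.03 m/s and (angle between case2's own x axis and vertical below 0.12 rad or angle between case2's own x axis and vertical above 3.0216 rad) and z of case2 in the frame of plate_top between 0.062 and 0.078 m and x of case2 in the frame of plate_top between -0.062 and 0.062 m and y of case2 in the frame of plate_top between -0.162 and 0.162 m and (angle between case3's own x axis and vertical below 0.12 rad or angle between case3's own x axis and vertical above 3.0216 rad) and z of case3 in the frame of plate_top between 0.062 and 0.078 m and x of case3 in the frame of plate_top between -0.062 and 0.062 m and y of case3 in the frame of plate_top between -0.162 and 0.162 m and (angle between case4's own x axis and vertical below 0.12 rad or angle between case4's own x axis and vertical above 3.0216 rad) and z of case4 in the frame of plate_top between 0.062 and 0.078 m and x of case4 in the frame of plate_top between -0.062 and 0.062 m and y of case4 in the frame of plate_top between -0.162 and 0.162 m and (angle between case5's own x axis and vertical below 0.12 rad or angle between case5's own x axis and vertical above 3.0216 rad) and z of case5 in the frame of plate_top between 0.062 and 0.078 m and x of case5 in the frame of plate_top between -0.062 and 0.062 m and y of case5 in the frame of plate_top between -0.162 and 0.162 m and (angle between case6's own x axis and vertical below 0.12 rad or angle between case6's own x axis and vertical above 3.0216 rad) and z of case6 in the frame of plate_top between 0.062 and 0.078 m and x of case6 in the frame of plate_top between -0.062 and 0.062 m and y of case6 in the frame of plate_top between -0.162 and 0.162 m), for 0.2 s.
At the end, for the whole second after the job is handed in: The dial is within 0.1 rad of its clockwise stop (above 2.3 rad), and every case present stands upright (within 0.12 rad) on the steel top, heavy end down, its centre at least 8 mm inside the edges of the steel, at rest (value of joint dial above 2.3 rad and (angle between case1's own x axis and vertical below 0.12 rad or angle between case1's own x axis and vertical above 3.0216 rad) and z of case1 in the frame of plate_top between 0.062 and 0.078 m and x of case1 in the frame of plate_top between -0.062 and 0.062 m and y of case1 in the frame of plate_top between -0.162 and 0.162 m and z of each of case1_bits, case2_bits, case3_bits, case4_bits, case5_bits, case6_bits in the frame of plate_top below 0.045 m and linear speed of each of case1, case2, case3, case4, case5, case6 below 0.03 m/s and (angle between case2's own x axis and vertical below 0.12 rad or angle between case2's own x axis and vertical above 3.0216 rad) and z of case2 in the frame of plate_top between 0.062 and 0.078 m and x of case2 in the frame of plate_top between -0.062 and 0.062 m and y of case2 in the frame of plate_top between -0.162 and 0.162 m and (angle between case3's own x axis and vertical below 0.12 rad or angle between case3's own x axis and vertical above 3.0216 rad) and z of case3 in the frame of plate_top between 0.062 and 0.078 m and x of case3 in the frame of plate_top between -0.062 and 0.062 m and y of case3 in the frame of plate_top between -0.162 and 0.162 m and (angle between case4's own x axis and vertical below 0.12 rad or angle between case4's own x axis and vertical above 3.0216 rad) and z of case4 in the frame of plate_top between 0.062 and 0.078 m and x of case4 in the frame of plate_top between -0.062 and 0.062 m and y of case4 in the frame of plate_top between -0.162 and 0.162 m and (angle between case5's own x axis and vertical below 0.12 rad or angle between case5's own x axis and vertical above 3.0216 rad) and z of case5 in the frame of plate_top between 0.062 and 0.078 m and x of case5 in the frame of plate_top between -0.062 and 0.062 m and y of case5 in the frame of plate_top between -0.162 and 0.162 m and (angle between case6's own x axis and vertical below 0.12 rad or angle between case6's own x axis and vertical above 3.0216 rad) and z of case6 in the frame of plate_top between 0.062 and 0.078 m and x of case6 in the frame of plate_top between -0.062 and 0.062 m and y of case6 in the frame of plate_top between -0.162 and 0.162 m); the robot touches nothing.
It fails at once if the jar is moved more than 30 mm or knocked over (distance of jar from where it was at the start of the episode above 0.03 m or angle between jar's own z axis and vertical above 0.5 rad).
It fails at once if the glue bottle is moved more than 30 mm or knocked over (distance of glue from where it was at the start of the episode above 0.03 m or angle between glue's own z axis and vertical above 0.5 rad).
It fails at once if the screwdriver is moved more than 30 mm or knocked over (distance of driver from where it was at the start of the episode above 0.03 m).
It fails at once if the tape measure is moved more than 30 mm or knocked over (distance of tape from where it was at the start of the episode above 0.03 m or angle between tape's own z axis and vertical above 0.5 rad).
Of case1, case2 only 1 to 1 are there at a start; the rules pass over those that are not, and their reading is None.
Of case5, case6 only 1 to 1 are there at a start; the rules pass over those that are not, and their reading is None.
Of case3, case4, glue only 1 to 1 are there at a start; the rules pass over those that are not, and their reading is None.
At some moment in a run one of case1, case2, case3, case4, case5, case6 may be knocked a few centimetres aside while the robot is not near it.
Once in a run the grip may slacken for a moment while it holds something.
It also fails if it takes over 210 s, if anything falls off the work surface, if the arm or the gripper's body presses on something with over 40 N, if the wrist force passes 120 N, or if a joint passes its speed limit or range.

## Robot

A 6-joint arm with a two-finger parallel gripper is mounted at the origin on the work surface. World frame = base frame: x ahead of the robot, y to its left, z up, the work surface at z = 0. Lengths are in m, angles in rad, forces in N, time in s.
With the tool pointing down it reaches from about 0.2 to 0.875 m from the base axis. Payload 3.4 kg.
Tool frame: the origin (TCP) lies midway between the tips of the shut fingers; the grasp point (between the pads) lies 19 mm behind it (env.grasp_offset is the distance from the TCP to the grasp point, in m); z points along the fingers, y is the line along which they close (so a half turn about z gives the same grasp; the last joint's range is limited). The gripper opens to 94 mm and grips with 3 to 60 N. Pads are 16 mm wide; open, the fingers measure 119 mm over their backs; the gripper's body (75 mm by 177 mm) begins 78 mm behind the grasp point.
Start: joints at [-1.395, 0.276, 1.505, -0, 1.361, -0.121], TCP at [0.168, -0.55, 0.205] pointing down, gripper open.
Joint ranges: [-2.89, 2.89], [-0.75, 2.08], [0.22, 2.7], [-1.18, 4.32], [0.11, 2.71], [-2.7, 2.7]. Speed limits (rad/s): [2.57, 2.57, 3.14, 3.14, 3.14, 3.14].

## Interface

Orientations are given as a unit quaternion [x, y, z, w].
In Python, from rig import env, eyes gives the robot as it stands.
- The arm moves only by the tool step_arm, never from a script. Its argument "steps" is one flat list of numbers, 5 for each row, row after row: the shift along the tool's x, y, z in units of 50 mm (1.0 is 50 mm), then the turn about the tool's z in units of 8 degrees (1.0 is 8 degrees), then the opening, from -1 (shut) to 1 (fully open). A call has 1 to 12 rows; each row shifts and turns the commanded pose from where the row before left it, along the tool's axes as they then stand; what a row does not reach is not made up. A row lasts 1/10 s, in which the tool goes at most 50 mm and 8.59 degrees, less where a joint would pass 70% of its speed; a pose out of reach is approached as far as the arm can. A call with a number of a shift or a turn outside -1 to 1 is refused whole. A call with a gripper value outside its range is refused whole. The fingers move at their own pace and stop on an object; "force" is the grip in N (left out, the last holds). Time passes only in rows, so rows that do not move let the fingers close. It gives the time, the measured TCP pose, the force, the opening and the grip force at its end, in the units of the state.
- env.get_obs(): the state, without advancing time (a new reading comes with each control period).
- eyes.snapshot(name): name is "scene" or "top" or "wrist"; returns (picture, depth): 480x640x3 uint8, red, green, blue; 480x640 float32, m along the optical axis (not along the pixel's ray), 0 where there is no reading.
- eyes.camera_model(name): a dict with "fx", "fy", "cx", "cy" (pixels), "D" ([k1, k2, p1, p2, k3] as OpenCV has them; the pictures are not rectified), "eye" and "rotation" of the camera in the world; the wrist camera has in their place "tool_from_camera" (4x4, takes a point from camera to tool coordinates, whose origin is the TCP and whose axes are the flange's). Camera axes: x right, y down, z forward; pixel columns grow to the right and rows downward; lengths in m; the calibration is good to about 2 mm. A picture is of the moment at which its call begins: read the wrist's pose just before it. camera_model takes no time and is no camera call.
- env.hand_in(): hands the job in; it is judged then, once.
The state is a dict: "clock": time; "joint_pos": joint angles; "qvel": joint speeds; "joint_efforts": joint torques, N m; "tool_pos": TCP position; "tcp_rot": TCP orientation; "ft_force": force on the tool from outside, world axes, zero at the start; "moment": the same for the moment, N m; "gripper_width": finger opening in m; "gripper_force": force on a finger pad.
Only numpy, scipy, OpenCV 4.12 (cv2) and the standard library are available. Lean on these libraries where they do the work, as an engineer would, in place of code of your own. Each camera call takes 0.05 s, during which the arm holds its last target. There are 200 camera calls.

## Working session

There is one attempt and no reset: what is moved stays moved. The work goes in short steps, Python scripts to look and compute and a tool call to move; the robot and the scene stay as the last step left them, time stands still between calls to the robot, and variables do not carry over. Pictures are saved under pics/ and viewed, at most 14 in all, crops included, and the job is handed in when it is done.

Besides the shell and the picture viewer there is one more tool, called after "Call:" as name(argument=value, ...) on one line, values as JSON. step_arm: Moves the arm, as the interface text tells. Its arguments: {"type":"object","properties":{"steps":{"type":"array"},"force":{"type":"number"}},"required":["steps"]}

```bash
ls; mkdir -p pics; cat > h.py <<'E'
import numpy as np, cv2
from scipy.spatial.transform import Rotation as R
from rig import env, eyes
def save(name,fn):
    o=env.get_obs(); p,d=eyes.snapshot(name); cv2.imwrite('pics/'+fn+'.png',p[:,:,::-1]); np.savez('pics/'+fn+'.npz',p=p,d=d,tp=o['tool_pos'],tr=o['tcp_rot']); return p,d
def world(name,fn,uv):
    z=np.load('pics/'+fn+'.npz'); m=eyes.camera_model(name); K=np.array([[m['fx'],0,m['cx']],[0,m['fy'],m['cy']],[0,0,1]])
    out=[]
    for u,v in uv:
        n=cv2.undistortPoints(np.array([[[u,v]]],float),K,np.array(m['D'],float))[0,0]
        w=z['d'][int(v)-1:int(v)+2,int(u)-1:int(u)+2]; w=w[w>0]; dep=np.median(w) if w.size else np.nan
        c=np.array([n[0]*dep,n[1]*dep,dep])
        if name=='wrist':
            T=np.array(m['tool_from_camera']); t=T[:3,:3]@c+T[:3,3]; out.append(R.from_quat(z['tr']).apply(t)+z['tp'])
        else: out.append(rot(m)@c+np.array(m['eye']))
    return np.array(out)
def rot(m):
    r=np.array(m['rotation']); return r if r.shape==(3,3) else R.from_quat(r).as_matrix()
E
python3 - <<'E'
from h import *
o=env.get_obs(); print(o); print(env.grasp_offset)
for n in('top','scene'):
    save(n,n+'0'); print(eyes.camera_model(n))
print(eyes.camera_model('wrist'))
E
```

```text
pics
{'clock': 0.0, 'joint_pos': array([-1.39502455e+00,  2.76583003e-01,  1.50610029e+00,  1.38644930e-05,
        1.36068697e+00, -1.20999931e-01]), 'qvel': array([-0.00074939, -0.00067913, -0.0015972 ,  0.00137464,  0.00058287,
       -0.00243738]), 'joint_efforts': array([ 3.19454870e-03, -4.04576325e+01, -2.37226707e+01,  7.06825498e-02,
        3.45500652e-02, -1.37654574e-04]), 'tool_pos': array([ 0.16805238, -0.54931533,  0.20462467]), 'tcp_rot': array([ 9.89010828e-01,  1.47840425e-01, -1.75616679e-05, -8.88654702e-04]), 'ft_force': array([ 0.32335666, -0.17407436, -0.42285605]), 'moment': array([-0.02537164,  0.006242  , -0.00194443]), 'gripper_force': 0.0, 'gripper_width': 0.09373101188571767}
0.0188
{'fx': 611.3174072640974, 'fy': 611.3174072640974, 'cx': 318.6645108510662, 'cy': 233.83347972686104, 'D': array([0.04257112, 0.        , 0.        , 0.        , 0.        ]), 'eye': array([ 0.42371799, -0.09455764,  1.70271383]), 'rotation': array([-0.69870516,  0.71423677, -0.03048422,  0.02734308])}
{'fx': 622.1985061453834, 'fy': 622.1985061453834, 'cx': 325.35642926978295, 'cy': 229.0281593946378, 'D': array([-0.10112601,  0.        ,  0.        ,  0.        ,  0.        ]), 'eye': array([1.25675586, 0.33618917, 1.19961534]), 'rotation': array([ 0.47513323,  0.82095313, -0.27851553, -0.15070989])}
{'fx': 388.8756527200579, 'fy': 388.8756527200579, 'cx': 319.0440788485138, 'cy': 240.05742235153082, 'D': array([-0.03812794,  0.        ,  0.        ,  0.        ,  0.        ]), 'tool_from_camera': array([[-3.78002718e-04, -9.70658745e-01, -2.40460930e-01,
         6.86715367e-02],
       [ 9.99999776e-01, -2.34012298e-04, -6.27364082e-04,
        -1.27460928e-04],
       [ 5.52685617e-04, -2.40461113e-01,  9.70658615e-01,
        -1.78313284e-01],
       [ 0.00000000e+00,  0.00000000e+00,  0.00000000e+00,
         1.00000000e+00]])}
```

View pics/top0.png

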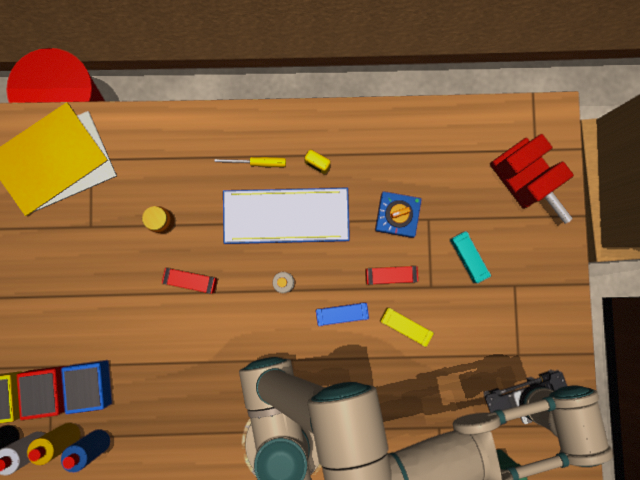

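View pics/scene0.png

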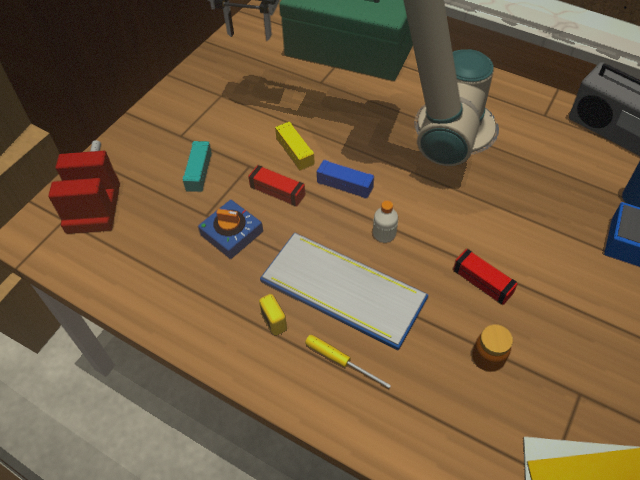

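Top view: red cases with black bands are at (190,281) and (391,275). Look-alikes are blue (342,314), yellow (407,327) and turquoise (470,257), and the red vice at (532,170) is furniture. The glue is at (284,283), so cases 3 and 4 are absent and two cases are present. The dial is at (400,213).

```bash
python3 - <<'E'
from h import *
z=np.load('pics/top0.npz'); p=z['p']
a=cv2.resize(p[185:300,360:440],None,fx=5,fy=5,interpolation=cv2.INTER_CUBIC)
b=cv2.resize(p[255:305,155:225],None,fx=5,fy=5,interpolation=cv2.INTER_CUBIC)
im=np.zeros((575,760,3),np.uint8); im[:,:400]=a; im[:250,405:755]=b
cv2.imwrite('pics/crop.png',im[:,:,::-1])
names=dict(case=(190,281),caseB=(391,275),plate=(286,215),pl_l=(228,215),pl_r=(344,214),pl_t=(286,193),pl_b=(286,238),dial=(400,213),panelTL=(384,195),glue=(284,283),driver=(268,162),tape=(317,159),jar=(155,218),blue=(342,314),yel=(407,327),turq=(470,257))
for k,v in zip(names,world('top','top0',list(names.values()))): print(k,v.round(3))
# red rects
hsv=cv2.cvtColor(p,cv2.COLOR_RGB2HSV); 
red=((hsv[...,0]<6)|(hsv[...,0]>174))&(hsv[...,1]>170)&(hsv[...,2]>80)
for x0,x1,y0,y1 in((150,230,260,300),(360,425,260,292)):
    m=np.zeros(red.shape,np.uint8); m[y0:y1,x0:x1]=red[y0:y1,x0:x1]; ys,xs=np.nonzero(m); r=cv2.minAreaRect(np.c_[xs,ys].astype(np.float32)); print(r)
    c=cv2.boxPoints(r); w=world('top','top0',list(c)); print(c.round(1).tolist(),w.round(3).tolist())
    P=world('top','top0',list(zip(xs,ys))); P=P[P[:,2]>.035]; q=cv2.minAreaRect((P[:,:2]*1000).astype(np.float32)); print(q, P.mean(0).round(3))
E
```

```text
case [0.44  0.246 0.045]
caseB [ 0.444 -0.297  0.043]
plate [ 0.616 -0.014  0.02 ]
pl_l [0.619 0.146 0.018]
pl_r [ 0.615 -0.175  0.019]
pl_t [ 0.677 -0.015  0.021]
pl_b [ 0.552 -0.013  0.021]
dial [ 0.608 -0.321  0.081]
panelTL [ 0.663 -0.285  0.037]
glue [ 0.428 -0.01   0.11 ]
driver [0.764 0.033 0.026]
tape [ 0.761 -0.103  0.067]
jar [0.608 0.329 0.086]
blue [ 0.342 -0.161  0.043]
yel [ 0.303 -0.336  0.037]
turq [ 0.488 -0.512  0.045]
((188.3588409423828, 280.1352844238281), (51.95484924316406, 16.378250122070312), 12.528807640075684)
[[161.1999969482422, 282.5], [164.8000030517578, 266.5], [215.5, 277.79998779296875], [211.89999389648438, 293.79998779296875]] [[0.438, 0.334, 0.001], [0.482, 0.325, -0.001], [0.447, 0.181, 0.025], [0.403, 0.194, 0.004]]
((442.3016052246094, 252.01254272460938), (139.09030151367188, 42.77537536621094), 76.9171142578125) [0.442 0.251 0.044]
((391.5585021972656, 274.84527587890625), (15.984899520874023, 51.42967224121094), 87.51044464111328)
[[365.5, 268.0], [416.8999938964844, 265.70001220703125], [417.6000061035156, 281.70001220703125], [366.20001220703125, 283.8999938964844]] [[0.465, -0.232, -0.0], [0.468, -0.375, 0.001], [0.424, -0.375, 0.002], [0.421, -0.232, 0.003]]
((444.3866271972656, -299.13330078125), (42.02021408081055, 139.389404296875), 1.7747238874435425) [ 0.444 -0.298  0.043]
```

View pics/crop.png

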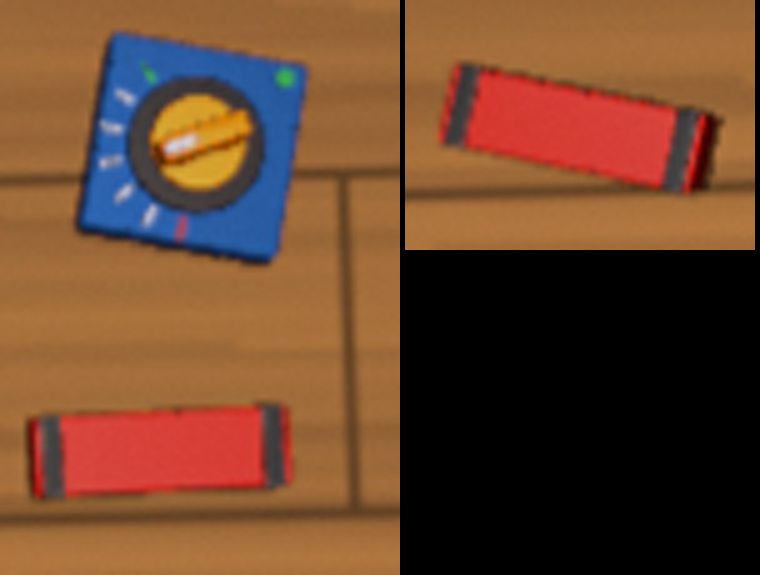

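The crop shows two red cases with black bands at both ends. The dial's white pointer end is at about 9 o'clock, the red off mark at 6 and the green run mark at 11. It therefore needs about 62° anticlockwise to reach off. Next I measure the bar's axis and plan the approach.

```bash
cat >> h.py <<'E'
def yaw(o): 
    x=R.from_quat(o['tcp_rot']).as_matrix()[:,0]; return np.degrees(np.arctan2(x[1],x[0]))
def go(x,y,z,yw=None):
    "turn units first, then shift in tool units after that turn"
    o=env.get_obs(); y0=yaw(o); yw=y0 if yw is None else yw
    t=-(yw-y0)/8; d=np.array([x,y,z])-o['tool_pos']; c,s=np.cos(np.radians(yw)),np.sin(np.radians(yw))
    print('clock %.2f'%o['clock'],'pos',o['tool_pos'].round(4),'yaw %.1f'%y0,'q6 %.2f'%o['joint_pos'][5],'turn %.2f'%t,'shift',(np.array([d[0]*c+d[1]*s, d[0]*s-d[1]*c, -d[2]])/.05).round(2),'w %.3f'%o['gripper_width'])
def blob(name,fn,box,zlo,zhi):
    u0,u1,v0,v1=box; P=world(name,fn,[(u,v) for u in range(u0,u1) for v in range(v0,v1)]); P=P[(P[:,2]>zlo)&(P[:,2]<zhi)]
    return P,cv2.minAreaRect((P[:,:2]*1000).astype(np.float32))
E
python3 - <<'E'
from h import *
P,q=blob('top','top0',(380,420,195,232),.07,.1); print(len(P),q,P.mean(0))
P,q=blob('top','top0',(380,420,195,235),.03,.045); print(len(P),q)
P,q=blob('top','top0',(218,355,182,248),.012,.03); print(len(P),q)
go(.607,-.321,.20,110)
E
```

```text
101 ((611.0774536132812, -322.1497802734375), (14.834341049194336, 49.26091766357422), 18.395418167114258) [ 0.6109955  -0.32219787  0.08079005]
1026 ((609.3319091796875, -326.31854248046875), (108.1952133178711, 108.52039337158203), 87.7761001586914)
6633 ((617.1533813476562, -12.990310668945312), (150.15826416015625, 348.86962890625), 0.13193950057029724)
clock 0.10 pos [ 0.1681 -0.5494  0.2047] yaw 17.0 q6 -0.12 turn -11.62 shift [1.29 9.81 0.09] w 0.094
```

Call:
step_arm(steps=[0,0,0,-0.95,-0.2,0,0,0,-0.95,-0.2,0,0,0,-0.95,-0.2,0,0,0,-0.95,-0.2,0,0,0,-0.95,-0.2,0,0,0,-0.95,-0.2,0,0,0,-0.95,-0.2,0,0,0,-0.95,-0.2,0,0,0,-0.95,-0.2,0,0,0,-0.95,-0.2,0,0,0,-0.95,-0.2,0,0,0,-0.95,-0.2])

```text
clock: 1.3
tool_pos: [0.1681, -0.5495, 0.205]
tcp_rot: [0.584, 0.812, 0.0, -0.0]
ft_force: [-0.1, 0.4, 0.2]
gripper_width: 0.0378
gripper_force: 0.0
```

```bash
python3 -c "
from h import *
go(.611,-.322,.16,108.4)"
```

```text
clock 1.30 pos [ 0.1681 -0.5495  0.205 ] yaw 108.5 q6 -1.72 turn 0.01 shift [1.52 9.84 0.9 ] w 0.038
```

Call:
step_arm(steps=[0.13,0.82,0.07,0,0,0.13,0.82,0.07,0,0,0.13,0.82,0.07,0,0,0.13,0.82,0.07,0,0,0.13,0.82,0.07,0,0,0.13,0.82,0.07,0,0,0.13,0.82,0.07,0,0,0.13,0.82,0.07,0,0,0.13,0.82,0.07,0,0,0.13,0.82,0.07,0,0,0.13,0.82,0.07,0,0,0.13,0.82,0.07,0,0])

```text
clock: 2.5
tool_pos: [0.6123, -0.321, 0.1627]
tcp_rot: [0.586, 0.81, -0.0, -0.0]
ft_force: [-0.5, 0.1, 0.1]
gripper_width: 0.0469
gripper_force: 0.0
```

```bash
python3 -c "
from h import *
save('wrist','w1')
go(.611,-.322,.058,108.4)"
```

```text
clock 2.55 pos [ 0.6185 -0.3169  0.1616] yaw 108.4 q6 -0.90 turn 0.00 shift [-0.05 -0.17  2.07] w 0.047
```

View pics/w1.png

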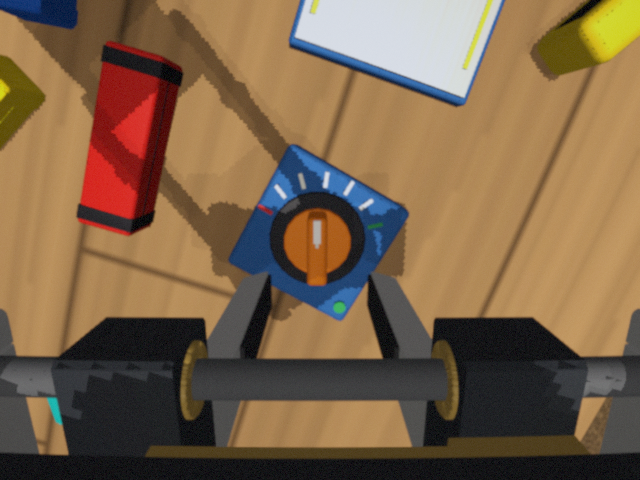

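The wrist view shows the bar, from (316,212) to (316,285), lined up between the fingers. The pointer is at the third tick. I go down and grip.

Call:
step_arm(steps=[-0.05,-0.13,0.3,0,0,0,0,0.4,0,0,0,0,0.4,0,0,0,0,0.4,0,0,0,0,0.4,0,0,0,0,0.16,0,0,0,0,0,0,0,0,0,0,0,0])

```text
clock: 3.35
tool_pos: [0.6061, -0.3268, 0.061]
tcp_rot: [0.586, 0.81, -0.0, 0.0]
ft_force: [0.3, -0.8, -0.1]
gripper_width: 0.0471
gripper_force: 0.0
```

Call:
step_arm(steps=[0,0,0,0,-1,0,0,0,0,-1,0,0,0,0,-1,0,0,0,0,-1,0,0,0,0,-1], force=12)

```text
clock: 3.85
tool_pos: [0.6115, -0.325, 0.0613]
tcp_rot: [0.587, 0.81, 0.004, 0.004]
ft_force: [10.5, 4.6, -2.5]
gripper_width: 0.0138
gripper_force: 12.0
```

```bash
python3 -c "
from h import *
go(.611,-.322,.058,178);o=env.get_obs();print(o['ft_force'],o['moment'],o['gripper_force'])"
```

```text
clock 3.85 pos [ 0.6115 -0.325   0.0613] yaw 108.1 q6 -0.91 turn -8.74 shift [0.01 0.06 0.07] w 0.014
[10.46329278  4.60467339 -2.51009651] [ 0.81477524 -2.06945768 -0.00333796] 12.00038194656372
```

Call:
step_arm(steps=[0,0.11,0,0,-1,0,0,0,-0.8,-1,0,0,0,-0.8,-1,0,0,0,-0.8,-1,0,0,0,-0.8,-1,0,0,0,-0.8,-1,0,0,0,-0.8,-1,0,0,0,-0.8,-1,0,0,0,-0.8,-1,0,0,0,-0.8,-1,0,0,0,0,-1])

```text
clock: 4.95
tool_pos: [0.6117, -0.3249, 0.0613]
tcp_rot: [0.124, 0.992, -0.0, 0.001]
ft_force: [1.5, 0.7, 2.8]
gripper_width: 0.014
gripper_force: 12.0
```

```bash
python3 -c "
from h import *
go(.611,-.322,.058,178);o=env.get_obs();print(o['ft_force'],o['moment'],o['gripper_force'])"
```

```text
clock 4.95 pos [ 0.6117 -0.3249  0.0613] yaw 165.8 q6 -1.91 turn -1.53 shift [0.02 0.06 0.07] w 0.014
[1.45323196 0.7281187  2.75822325] [ 0.26815806 -0.39411531  0.03874642] 11.99975699186325
```

Call:
step_arm(steps=[0,0,0,-0.4,-1,0,0,0,-0.4,-1,0,0,0,-0.4,-1,0,0,0,0,-1])

```text
clock: 5.35
tool_pos: [0.6117, -0.3249, 0.0612]
tcp_rot: [0.042, 0.999, -0.0, 0.001]
ft_force: [1.6, 1.7, 3.7]
gripper_width: 0.0155
gripper_force: 12.7
```

```bash
python3 -c "
from h import *
go(.611,-.322,.058,178);o=env.get_obs();print(o['ft_force'],o['moment'],o['gripper_force'])"
```

```text
clock 5.35 pos [ 0.6117 -0.3249  0.0612] yaw 175.2 q6 -2.08 turn -0.35 shift [0.02 0.06 0.06] w 0.015
[1.61304242 1.73940869 3.65806625] [ 0.24011617 -0.41972221 -0.25577942] 12.718254814390093
```

The moment has jumped and the fingers are spreading slightly, so the dial is at its stop. I release, rise and check.

Call:
step_arm(steps=[0,0,0,0.3,-1,0,0,0,0,0,0,0,0,0,0,0,0,-0.3,0,0,0,0,-0.6,0,0,0,0,-0.8,0,0.6,0,0,-0.8,0,0.6,0,0,0,0,0.6])

```text
clock: 6.15
tool_pos: [0.6135, -0.3269, 0.192]
tcp_rot: [0.061, 0.998, -0.003, 0.005]
ft_force: [0.4, -0.8, 0.6]
gripper_width: 0.0674
gripper_force: 0.0
```

```bash
python3 - <<'E'
from h import *
p,d=save('wrist','w2'); save('top','top1')
im=p[100:350,200:520]; cv2.imwrite('pics/w2c.png',cv2.resize(im,None,fx=2,fy=2)[:,:,::-1])
P,q=blob('top','top1',(355,428,255,295),.035,.05); print(len(P),q)
P,q=blob('top','top1',(150,230,255,305),.035,.05); print(len(P),q)
go(.444,-.299,.16,91.8)
E
```

```text
9 ((450.6770935058594, -354.0177001953125), (49.79719543457031, 9.082983016967773), 39.646114349365234)
843 ((442.86175537109375, 252.5579833984375), (140.05130004882812, 44.4604606628418), 76.83343505859375)
clock 6.25 pos [ 0.6109 -0.3251  0.1862] yaw 173.0 q6 -2.04 turn 10.15 shift [ 0.63 -3.32  0.52] w 0.074
```

View pics/w2c.png

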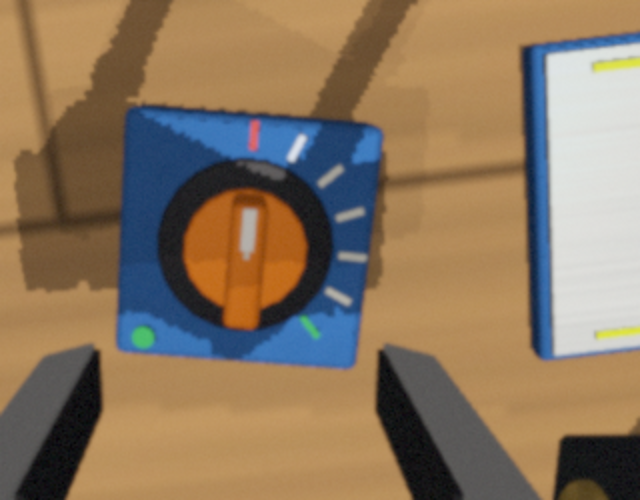

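The pointer is at the red off mark. Next is case B.

Call:
step_arm(steps=[0,0,0,0.85,0.6,0,0,0,0.85,0.6,0,0,0,0.85,0.6,0,0,0,0.85,0.6,0,0,0,0.85,0.6,0,0,0,0.85,0.6,0,0,0,0.85,0.6,0,0,0,0.85,0.6,0,0,0,0.85,0.6,0,0,0,0.85,0.6,0,0,0,0.85,0.6,0,0,0,0.85,0.6])

```text
clock: 7.45
tool_pos: [0.6095, -0.3241, 0.1825]
tcp_rot: [0.7, 0.714, -0.001, -0.003]
ft_force: [0.1, 0.8, -0.0]
gripper_width: 0.075
gripper_force: 0.0
```

Call:
step_arm(steps=[0.1,-0.6,0,0,0.6,0.1,-0.7,0,0,0.6,0.1,-0.7,0,0,0.6,0.1,-0.7,0,0,0.6,0.1,-0.6,0,0,0.6,0,0,0,0,0.6,0,0,0,0,0.6])

```text
clock: 8.15
tool_pos: [0.4445, -0.3034, 0.1842]
tcp_rot: [0.699, 0.715, -0.0, -0.001]
ft_force: [-1.0, -1.2, 0.7]
gripper_width: 0.0747
gripper_force: 0.0
```

```bash
python3 - <<'E'
from h import *
p,d=save('wrist','w3')
hsv=cv2.cvtColor(p,cv2.COLOR_RGB2HSV)
red=((hsv[...,0]<6)|(hsv[...,0]>174))&(hsv[...,1]>150)&(hsv[...,2]>60)
ys,xs=np.nonzero(red); print(xs.min(),xs.max(),ys.min(),ys.max())
P=world('wrist','w3',list(zip(xs,ys))); k=(P[:,2]>.037)&(P[:,2]<.06)&(np.linalg.norm(P[:,:2]-[.444,-.3],axis=1)<.12);P=P[k]; print(len(P),cv2.minAreaRect((P[:,:2]*1000).astype(np.float32)),P.mean(0), np.percentile(P,[1,99],axis=0))
go(.444,-.299,.03,91.8)
E
```

```text
293 465 142 302
6699 ((492.3895568847656, -299.7323303222656), (139.2928924560547, 137.54580688476562), 1.335868239402771) [ 0.44426812 -0.3003742   0.043046  ] [[ 0.42292733 -0.36789359  0.04112138]
 [ 0.46557171 -0.23277024  0.04380752]]
clock 8.20 pos [ 0.4454 -0.3037  0.1844] yaw 91.4 q6 -0.75 turn -0.05 shift [ 0.1  -0.03  3.09] w 0.075
```

View pics/w3.png

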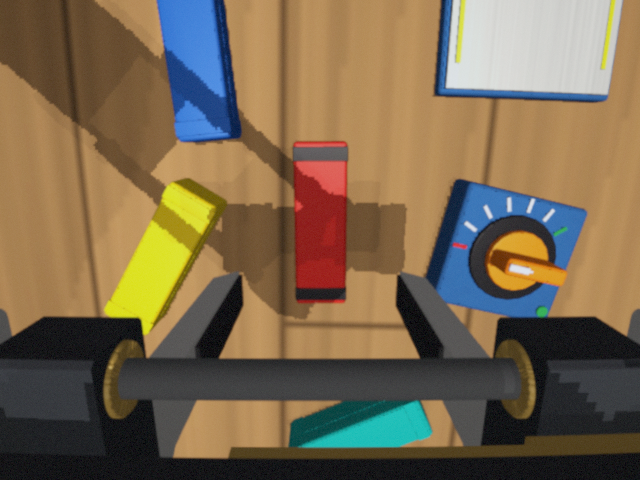

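Case B is at (320,222), centred between the fingers, and all its neighbours are clear. I descend.

Call:
step_arm(steps=[0.06,-0.03,0.5,0,0.6,0,0,0.7,0,0.6,0,0,0.7,0,0.6,0,0,0.7,0,0.6,0,0,0.5,0,0.6,0,0,0.3,0,0.6,0,0,0.12,0,0.6,0,0,0,0,0.6,0,0,0,0,0.6])

```text
clock: 9.1
tool_pos: [0.4448, -0.3013, 0.0098]
tcp_rot: [0.698, 0.716, 0.0, 0.001]
ft_force: [0.1, -0.1, -0.1]
gripper_width: 0.0756
gripper_force: 0.0
```

Call:
step_arm(steps=[0,0,0,0,-0.4,0,0,0,0,-0.4,0,0,0,0,-0.4,0,0,0,0,-0.4,0,0,0,0,-0.4,0,0,0,0,-0.4], force=6)

```text
clock: 9.7
tool_pos: [0.4443, -0.3012, 0.0099]
tcp_rot: [0.698, 0.716, 0.0, 0.001]
ft_force: [0.8, 0.6, 2.7]
gripper_width: 0.0441
gripper_force: 6.0
```

Call:
step_arm(steps=[0,0,-0.1,0,-0.4,0,0,-0.2,0,-0.4,0,0,-0.3,0,-0.4,0,0,-0.3,0,-0.4,0,0,-0.3,0,-0.4,0,0,-0.3,0,-0.4,0,0,-0.3,0,-0.4,0,0,-0.2,0,-0.4,0,0,0,0,-0.4,0,0,0,0,-0.4,0,0,0,0,-0.4], force=5)

```text
clock: 10.8
tool_pos: [0.4431, -0.3003, 0.1085]
tcp_rot: [0.698, 0.716, -0.0, -0.001]
ft_force: [0.3, -0.3, -5.2]
gripper_width: 0.044
gripper_force: 5.0
```

```bash
python3 - <<'E'
from h import *
o=env.get_obs(); print(o['ft_force'],o['moment'],o['gripper_force'],o['gripper_width'])
p,d=save('wrist','w4'); q,_=save('scene','s4')
im=np.hstack([cv2.resize(p,(400,300)),cv2.resize(q[100:325,200:500],(400,300))]); cv2.imwrite('pics/c4.png',im[:,:,::-1])
E
```

```text
[ 0.30441269 -0.25611991 -5.18243421] [-0.0031958  -0.08471041  0.01835526] 4.999644309282303 0.04395021885372643
```

View pics/c4.png

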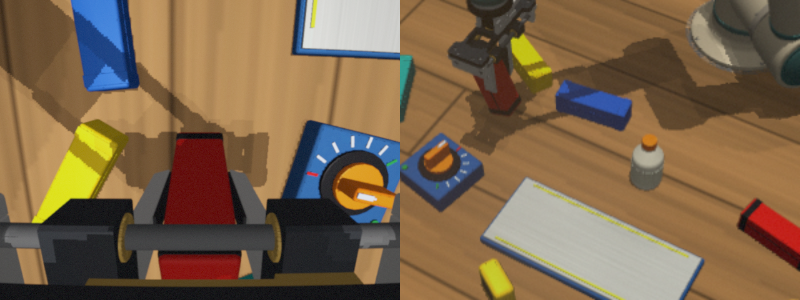

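The case has swung steeply, nearly upright. I measure the tilt from the depth of its visible face.

```bash
cat >> h.py <<'E'
def tilt(fn):
    z=np.load('pics/'+fn+'.npz'); hsv=cv2.cvtColor(z['p'],cv2.COLOR_RGB2HSV)
    red=((hsv[...,0]<6)|(hsv[...,0]>174))&(hsv[...,1]>150)&(hsv[...,2]>40)
    ys,xs=np.nonzero(red); P=world('wrist',fn,list(zip(xs,ys)))
    T=R.from_quat(z['tr']).inv().apply(P-z['tp']); T=T[np.abs(T[:,1])<.018]; T=T[(np.abs(T[:,0])<.09)&(T[:,2]<.1)&(T[:,2]>-.12)]
    # visible upper face by rows of tool x
    print('n',len(T)); 
    for a,b in zip(np.arange(-.08,.08,.01),np.arange(-.07,.09,.01)):
        s=T[(T[:,0]>a)&(T[:,0]<b)]
        if len(s)>5: print('x %.3f z med %.3f [%.3f %.3f] n%d'%(s[:,0].mean(),np.median(s[:,2]),s[:,2].min(),s[:,2].max(),len(s)))
E
python3 -c "
from h import *
tilt('w4')"
```

```text
n 15286
x -0.030 z med -0.067 [-0.068 -0.067] n197
x -0.025 z med -0.069 [-0.071 -0.067] n1860
x -0.016 z med -0.071 [-0.072 -0.068] n2311
x -0.004 z med -0.040 [-0.050 -0.027] n4000
x 0.005 z med -0.014 [-0.029 0.003] n3593
x 0.015 z med 0.015 [0.001 0.032] n2336
x 0.023 z med 0.039 [0.030 0.058] n989
```

The heavy end is on the tool's +x side (+y world) and the case is 19° from vertical, so it can right itself on release. I tighten the grip and carry it to the plate.

Call:
step_arm(steps=[0,0,0,0,-0.4,0,0,-0.3,0,-0.4,0,0,-0.3,0,-0.4,0,0,0,0,-0.4], force=18)

```text
clock: 11.3
tool_pos: [0.4451, -0.302, 0.141]
tcp_rot: [0.698, 0.716, 0.0, 0.002]
ft_force: [0.1, -0.4, -4.5]
gripper_width: 0.0437
gripper_force: 18.0
```

```bash
python3 - <<'E'
from h import *
save('wrist','w5'); tilt('w5'); go(.617,-.12,.14,91)
E
```

```text
n 15282
x -0.030 z med -0.067 [-0.068 -0.067] n199
x -0.025 z med -0.069 [-0.071 -0.067] n1857
x -0.016 z med -0.071 [-0.072 -0.068] n2308
x -0.004 z med -0.040 [-0.050 -0.027] n4005
x 0.005 z med -0.014 [-0.029 0.003] n3598
x 0.015 z med 0.015 [0.001 0.032] n2341
x 0.023 z med 0.039 [0.030 0.058] n974
clock 11.35 pos [ 0.4444 -0.3014  0.1399] yaw 91.4 q6 -0.75 turn 0.05 shift [ 3.57  3.51 -0.  ] w 0.044
```

Call:
step_arm(steps=[0.2,0.2,0,0,-0.4,0.4,0.36,0,0,-0.4,0.5,0.45,0,0,-0.4,0.5,0.45,0,0,-0.4,0.5,0.45,0,0,-0.4,0.5,0.45,0,0,-0.4,0.5,0.45,0,0,-0.4,0.4,0.4,0,0,-0.4,0.3,0.3,0,0,-0.4,0,0,0.2,0,-0.4,0,0,0.2,0,-0.4,0,0,0.2,0,-0.4])

```text
clock: 12.55
tool_pos: [0.6133, -0.1065, 0.1075]
tcp_rot: [0.698, 0.716, -0.001, -0.001]
ft_force: [0.5, -0.3, -4.9]
gripper_width: 0.0438
gripper_force: 18.0
```

```bash
python3 - <<'E'
from h import *
save('wrist','w6'); tilt('w6'); go(.617,-.105,.094,91.4); print(env.get_obs()['ft_force'])
E
```

```text
n 15225
x -0.030 z med -0.067 [-0.068 -0.067] n223
x -0.025 z med -0.069 [-0.071 -0.067] n1840
x -0.016 z med -0.071 [-0.072 -0.068] n2298
x -0.004 z med -0.040 [-0.050 -0.027] n3992
x 0.005 z med -0.014 [-0.029 0.002] n3598
x 0.015 z med 0.015 [0.001 0.031] n2346
x 0.023 z med 0.038 [0.030 0.056] n928
clock 12.60 pos [ 0.6121 -0.1064  0.1059] yaw 91.4 q6 -0.31 turn -0.00 shift [0.03 0.1  0.24] w 0.043
[ 0.33350614  0.60641341 -6.19990351]
```

Still held at the same tilt. I lower in small steps and watch the force.

Call:
step_arm(steps=[0,0.1,0.1,0,-0.4,0,0,0.05,0,-0.4,0,0,0.05,0,-0.4,0,0,0,0,-0.4])

```text
clock: 13.0
tool_pos: [0.6194, -0.1068, 0.0994]
tcp_rot: [0.699, 0.716, -0.0, -0.0]
ft_force: [0.1, 0.2, -4.9]
gripper_width: 0.0436
gripper_force: 18.0
```

Call:
step_arm(steps=[0,0,0.04,0,-0.4,0,0,0,0,-0.4])

```text
clock: 13.2
tool_pos: [0.6195, -0.1065, 0.0975]
tcp_rot: [0.698, 0.716, -0.0, 0.0]
ft_force: [0.1, -0.7, -4.3]
gripper_width: 0.044
gripper_force: 18.0
```

Call:
step_arm(steps=[0,0,0.05,0,-0.4,0,0,0,0,-0.4])

```text
clock: 13.4
tool_pos: [0.62, -0.1065, 0.0953]
tcp_rot: [0.698, 0.716, 0.0, 0.0]
ft_force: [-0.2, -0.1, -3.0]
gripper_width: 0.0441
gripper_force: 1.8
```

Call:
step_arm(steps=[0,0,0.05,0,-0.4,0,0,0,0,-0.4])

```text
clock: 13.6
tool_pos: [0.6202, -0.1066, 0.0938]
tcp_rot: [0.698, 0.716, 0.0, 0.001]
ft_force: [-1.0, 0.1, 3.8]
gripper_width: 0.0438
gripper_force: 18.0
```

The grip slackened for a moment (1.8 N) and then contact came. I check the pose before releasing.

```bash
python3 - <<'E'
from h import *
save('wrist','w7'); tilt('w7'); o=env.get_obs();print(o['ft_force'],o['moment'])
E
```

```text
n 15672
x -0.031 z med -0.066 [-0.067 -0.065] n453
x -0.025 z med -0.068 [-0.070 -0.066] n1854
x -0.016 z med -0.070 [-0.071 -0.067] n2430
x -0.004 z med -0.040 [-0.050 -0.028] n3941
x 0.005 z med -0.015 [-0.030 0.002] n3660
x 0.015 z med 0.015 [0.001 0.031] n2353
x 0.023 z med 0.039 [0.030 0.058] n981
[-1.6554764   0.77629886  5.38861099] [0.07938006 0.27975822 0.03590038]
```

Call:
step_arm(steps=[0,0,0,0,-0.4,0.1,0,0,0,-0.4,0.1,0,0,0,-0.4,0.1,0,0,0,-0.4,0,0,0,0,-0.4], force=3)

```text
clock: 14.15
tool_pos: [0.6192, -0.0904, 0.0918]
tcp_rot: [0.698, 0.716, 0.0, -0.0]
ft_force: [1.6, 1.1, -1.5]
gripper_width: 0.0443
gripper_force: 3.0
```

```bash
python3 - <<'E'
from h import *
save('wrist','w8'); tilt('w8'); o=env.get_obs();print(o['ft_force'],o['moment'])
E
```

```text
n 14693
x -0.025 z med -0.069 [-0.071 -0.068] n2245
x -0.015 z med -0.071 [-0.072 -0.070] n2584
x -0.002 z med -0.046 [-0.073 -0.030] n3894
x 0.004 z med -0.008 [-0.036 0.032] n5065
x 0.012 z med 0.041 [0.029 0.051] n905
[ 1.27533766  0.88621662 -1.54383741] [ 0.16030376 -0.31856111 -0.00187524]
```

The tilt is down to about 11°. I shift a little more and then open.

Call:
step_arm(steps=[0.1,0,0,0,-0.4,0.1,0,0,0,-0.4,0.05,0,0,0,-0.4,0,0,0,0,-0.3,0,0,0,0,-0.1,0,0,0,0,0.2,0,0,0,0,0.5,0,0,0,0,0.6,0,0,0,0,0.6])

```text
clock: 15.1
tool_pos: [0.6193, -0.0792, 0.0929]
tcp_rot: [0.698, 0.716, 0.0, 0.0]
ft_force: [0.2, 1.4, 0.8]
gripper_width: 0.0724
gripper_force: 0.0
```

```bash
python3 - <<'E'
from h import *
save('wrist','w9'); tilt('w9'); o=env.get_obs();print(o['ft_force'],o['gripper_width'])
E
```

```text
n 13272
x -0.031 z med -0.066 [-0.067 -0.066] n515
x -0.025 z med -0.066 [-0.067 -0.066] n2554
x -0.017 z med -0.066 [-0.068 -0.065] n1800
x 0.007 z med -0.032 [-0.067 0.059] n8403
[-0.88381054 -0.35867035  0.44269079] 0.07435419820661428
```

It is upright: the face is vertical and the top is flat at z = 0.16. I retreat straight up and re-check everything.

Call:
step_arm(steps=[0,0,-0.1,0,0.7,0,0,-0.3,0,0.7,0,0,-0.5,0,0.7,0,0,-0.7,0,0.7,0,0,-0.7,0,0.7,0,0,-0.5,0,0.7,0,0,-0.2,0,0.7,0,0,0,0,0.7])

```text
clock: 15.95
tool_pos: [0.6197, -0.0792, 0.244]
tcp_rot: [0.698, 0.716, 0.001, 0.001]
ft_force: [0.2, -0.1, -0.0]
gripper_width: 0.0799
gripper_force: 0.0
```

```bash
python3 - <<'E'
from h import *
save('top','top2'); save('wrist','w10')
P,q=blob('top','top2',(150,230,255,305),.035,.05); print(len(P),q)
P,q=blob('wrist','w10',(200,440,100,400),.13,.17); print(len(P),q)
go(.4425,.252,.20,76.8)
E
```

```text
842 ((442.889404296875, 252.45501708984375), (139.72952270507812, 44.39662170410156), 76.84331512451172)
4161 ((616.96337890625, -114.18502807617188), (152.47764587402344, 86.40605926513672), 2.642507791519165)
clock 16.05 pos [ 0.6183 -0.0788  0.2412] yaw 91.4 q6 -0.26 turn 1.83 shift [ 5.64 -4.93  0.82] w 0.080
```

View pics/top2.png

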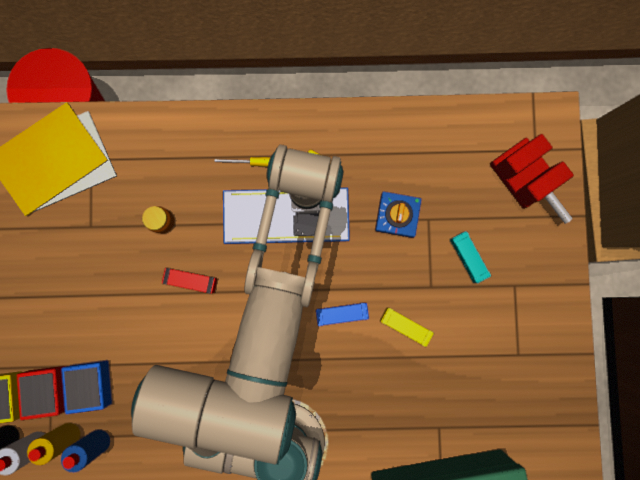

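Case A is unmoved at (190,281), and the standing case is hidden under the hand. I move over case A.

Call:
step_arm(steps=[0,0,0,0.9,0.7,0,0,0,0.93,0.7,0.4,-0.35,0,0,0.7,0.6,-0.55,0,0,0.7,0.6,-0.55,0,0,0.7,0.7,-0.6,0.1,0,0.7,0.7,-0.6,0.1,0,0.7,0.7,-0.6,0.15,0,0.7,0.7,-0.6,0.15,0,0.7,0.7,-0.6,0.15,0,0.7,0.54,-0.48,0.15,0,0.7,0,0,0,0,0.7])

```text
clock: 17.25
tool_pos: [0.4393, 0.2545, 0.1996]
tcp_rot: [0.782, 0.623, -0.003, -0.002]
ft_force: [-0.1, -0.7, 0.6]
gripper_width: 0.0796
gripper_force: 0.0
```

```bash
python3 - <<'E'
from h import *
p,d=save('wrist','w11'); save('top','top3')
hsv=cv2.cvtColor(p,cv2.COLOR_RGB2HSV)
red=((hsv[...,0]<6)|(hsv[...,0]>174))&(hsv[...,1]>150)&(hsv[...,2]>60)
ys,xs=np.nonzero(red); P=world('wrist','w11',list(zip(xs,ys))); P=P[(P[:,2]>.037)&(P[:,2]<.06)&(np.linalg.norm(P[:,:2]-[.443,.252],axis=1)<.1)]
q=cv2.minAreaRect((P[:,:2]*1000).astype(np.float32)); print(len(P),q); c=np.array(q[0])/1000
go(*c,.003,76.8)
P,q=blob('top','top3',(280,360,185,245),.14,.18); print('standing',len(P),q)
E
```

```text
5582 ((442.3587341308594, 251.03431701660156), (138.3746337890625, 43.228729248046875), 77.06327819824219)
clock 17.35 pos [0.4425 0.2518 0.2009] yaw 76.9 q6 0.61 turn 0.01 shift [-0.02  0.    3.96] w 0.080
standing 310 ((618.3713989257812, -91.14777374267578), (43.48590087890625, 44.28768539428711), 88.82254028320312)
```

Call:
step_arm(steps=[0,0,0.5,0,0.6,0,0,0.7,0,0.6,0,0,0.7,0,0.6,0,0,0.7,0,0.6,0,0,0.6,0,0.6,0,0,0.4,0,0.6,0,0,0.2,0,0.6,0,0,0.1,0,0.6,0,0,0,0,0.6])

```text
clock: 18.25
tool_pos: [0.4441, 0.2513, 0.0073]
tcp_rot: [0.784, 0.621, -0.0, 0.0]
ft_force: [0.1, -0.9, -0.3]
gripper_width: 0.0751
gripper_force: 0.0
```

Call:
step_arm(steps=[0,0,0,0,-0.4,0,0,0,0,-0.4,0,0,0,0,-0.4,0,0,0,0,-0.4,0,0,0,0,-0.4,0,0,0,0,-0.4], force=6)

```text
clock: 18.85
tool_pos: [0.4437, 0.2521, 0.0079]
tcp_rot: [0.784, 0.621, 0.0, 0.0]
ft_force: [-0.5, -0.6, 4.2]
gripper_width: 0.0443
gripper_force: 6.0
```

Call:
step_arm(steps=[0,0,-0.1,0,-0.4,0,0,-0.2,0,-0.4,0,0,-0.3,0,-0.4,0,0,-0.3,0,-0.4,0,0,-0.3,0,-0.4,0,0,-0.3,0,-0.4,0,0,-0.3,0,-0.4,0,0,-0.2,0,-0.4,0,0,0,0,-0.4,0,0,0,0,-0.4,0,0,0,0,-0.4])

```text
clock: 19.95
tool_pos: [0.4428, 0.2516, 0.1066]
tcp_rot: [0.784, 0.621, -0.001, -0.0]
ft_force: [0.2, 0.2, -5.5]
gripper_width: 0.0442
gripper_force: 6.0
```

```bash
python3 - <<'E'
from h import *
o=env.get_obs(); print(o['ft_force'],o['gripper_force'],o['gripper_width'])
p,d=save('wrist','w12'); q,_=save('scene','s12'); tilt('w12')
im=np.hstack([cv2.resize(p,(400,300)),cv2.resize(q[100:325,300:600],(400,300))]); cv2.imwrite('pics/c12.png',im[:,:,::-1])
E
```

```text
[ 0.16935322  0.16129802 -5.52445914] 5.999839156866074 0.044176688480555705
n 17097
x 0.019 z med -0.073 [-0.074 -0.071] n189
x 0.025 z med -0.073 [-0.075 -0.070] n4318
x 0.035 z med -0.069 [-0.072 -0.066] n4548
x 0.045 z med -0.064 [-0.067 -0.061] n4282
x 0.055 z med -0.060 [-0.062 -0.055] n3760
```

View pics/c12.png

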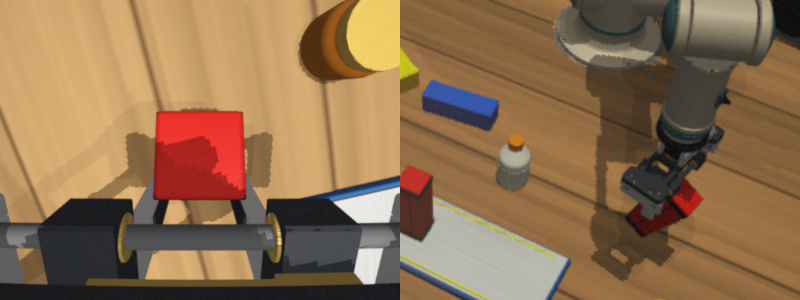

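The heavy end is on the tool's −x side and the case is about 23° from vertical. I tighten and carry it to the plate's +y half.

Call:
step_arm(steps=[0,0,0,0,-0.4,0,0,-0.25,0,-0.4,0,0,-0.25,0,-0.4,0,0,0,0,-0.4], force=18)

```text
clock: 20.45
tool_pos: [0.4449, 0.2525, 0.1336]
tcp_rot: [0.784, 0.621, 0.002, 0.001]
ft_force: [0.9, 0.1, -6.4]
gripper_width: 0.0437
gripper_force: 18.0
```

```bash
python3 - <<'E'
from h import *
go(.621,.102,.13,76.9)
E
```

```text
clock 20.45 pos [0.4449 0.2525 0.1336] yaw 76.8 q6 0.61 turn -0.02 shift [-2.13  4.11  0.07] w 0.044
```

Call:
step_arm(steps=[-0.1,0.2,0,0,-0.4,-0.2,0.4,0,0,-0.4,-0.26,0.5,0,0,-0.4,-0.26,0.5,0,0,-0.4,-0.26,0.5,0,0,-0.4,-0.26,0.5,0,0,-0.4,-0.26,0.5,0,0,-0.4,-0.26,0.5,0,0,-0.4,-0.2,0.35,0,0,-0.4,-0.07,0.16,0.2,0,-0.4,0,0,0.3,0,-0.4,0,0,0.1,0,-0.4])

```text
clock: 21.65
tool_pos: [0.617, 0.1012, 0.0996]
tcp_rot: [0.784, 0.621, -0.002, -0.002]
ft_force: [-0.4, -0.0, -4.5]
gripper_width: 0.0435
gripper_force: 18.0
```

```bash
python3 - <<'E'
from h import *
save('wrist','w13'); tilt('w13'); go(.621,.102,.091,76.9); print(env.get_obs()['ft_force'])
E
```

```text
n 17029
x 0.019 z med -0.072 [-0.073 -0.071] n193
x 0.025 z med -0.073 [-0.075 -0.071] n4296
x 0.035 z med -0.069 [-0.072 -0.066] n4558
x 0.045 z med -0.064 [-0.067 -0.061] n4267
x 0.054 z med -0.060 [-0.062 -0.055] n3715
clock 21.70 pos [0.6167 0.1014 0.0995] yaw 76.8 q6 0.28 turn -0.02 shift [0.03 0.08 0.17] w 0.044
[ 0.12429888  0.2662457  -5.79318018]
```

Call:
step_arm(steps=[0,0,0.08,0,-0.4,0,0,0,0,-0.4])

```text
clock: 21.9
tool_pos: [0.6188, 0.1017, 0.0982]
tcp_rot: [0.784, 0.621, -0.0, -0.0]
ft_force: [-0.2, -0.3, -5.3]
gripper_width: 0.044
gripper_force: 18.0
```

Call:
step_arm(steps=[0,0,0.05,0,-0.4,0,0,0,0,-0.4])

```text
clock: 22.1
tool_pos: [0.6192, 0.1015, 0.0962]
tcp_rot: [0.784, 0.621, 0.0, 0.0]
ft_force: [-1.2, -0.1, -5.0]
gripper_width: 0.0439
gripper_force: 18.0
```

Call:
step_arm(steps=[0,0,0.05,0,-0.4,0,0,0,0,-0.4])

```text
clock: 22.3
tool_pos: [0.6191, 0.1012, 0.0933]
tcp_rot: [0.784, 0.621, -0.0, -0.0]
ft_force: [-0.1, 0.5, -5.4]
gripper_width: 0.0439
gripper_force: 18.0
```

Call:
step_arm(steps=[0,0,0.04,0,-0.4,0,0,0,0,-0.4])

```text
clock: 22.5
tool_pos: [0.6191, 0.1012, 0.0912]
tcp_rot: [0.784, 0.621, -0.0, -0.0]
ft_force: [0.8, 0.8, -4.1]
gripper_width: 0.0435
gripper_force: 18.0
```

Call:
step_arm(steps=[0,0,0.03,0,-0.4,0,0,0,0,-0.4])

```text
clock: 22.7
tool_pos: [0.6191, 0.1012, 0.0897]
tcp_rot: [0.784, 0.621, -0.0, -0.0]
ft_force: [0.1, -0.6, -6.0]
gripper_width: 0.0438
gripper_force: 18.0
```

Call:
step_arm(steps=[0,0,0.05,0,-0.4,0,0,0,0,-0.4])

```text
clock: 22.9
tool_pos: [0.6195, 0.1012, 0.0884]
tcp_rot: [0.784, 0.621, 0.0, 0.0]
ft_force: [-1.4, -0.6, 1.2]
gripper_width: 0.0437
gripper_force: 18.0
```

Call:
step_arm(steps=[0,0,0.04,0,-0.4,0,0,0,0,-0.4])

```text
clock: 23.1
tool_pos: [0.6196, 0.1013, 0.0882]
tcp_rot: [0.784, 0.621, 0.001, 0.001]
ft_force: [-3.2, 0.3, 10.4]
gripper_width: 0.0438
gripper_force: 18.0
```

Contact. I lighten the grip and shift in −x to right it.

Call:
step_arm(steps=[0,0,0,0,-0.4,-0.1,0,0,0,-0.4,-0.1,0,0,0,-0.4,-0.1,0,0,0,-0.4,-0.1,0,0,0,-0.4,0,0,0,0,-0.4], force=3)

```text
clock: 23.7
tool_pos: [0.6146, 0.0804, 0.0849]
tcp_rot: [0.784, 0.621, -0.001, 0.0]
ft_force: [0.4, -1.8, -0.9]
gripper_width: 0.044
gripper_force: 3.0
```

```bash
python3 - <<'E'
from h import *
save('wrist','w14'); tilt('w14'); o=env.get_obs();print(o['ft_force'],o['moment'])
E
```

```text
n 18798
x 0.015 z med -0.079 [-0.081 -0.077] n4434
x 0.025 z med -0.076 [-0.078 -0.075] n4587
x 0.035 z med -0.074 [-0.076 -0.073] n4643
x 0.045 z med -0.072 [-0.074 -0.069] n4847
x 0.050 z med -0.069 [-0.070 -0.067] n285
[ 1.06483069 -0.54763251 -1.01482863] [-0.29456272 -0.17086795 -0.01011839]
```

Call:
step_arm(steps=[-0.1,0,0,0,-0.4,-0.1,0,0,0,-0.4,-0.05,0,0,0,-0.4,0,0,0,0,-0.3,0,0,0,0,-0.1,0,0,0,0,0.2,0,0,0,0,0.5,0,0,0,0,0.6,0,0,0,0,0.6])

```text
clock: 24.65
tool_pos: [0.612, 0.0697, 0.0858]
tcp_rot: [0.784, 0.621, 0.0, 0.0]
ft_force: [-0.4, -0.1, -0.3]
gripper_width: 0.0724
gripper_force: 0.0
```

```bash
python3 - <<'E'
from h import *
save('wrist','w15'); tilt('w15'); o=env.get_obs();print(o['ft_force'],o['gripper_width'])
E
```

```text
n 15460
x -0.009 z med -0.073 [-0.074 -0.073] n102
x 0.008 z med -0.073 [-0.075 -0.073] n1263
x 0.015 z med -0.073 [-0.074 -0.073] n3742
x 0.025 z med -0.073 [-0.074 -0.073] n3995
x 0.033 z med -0.043 [-0.074 0.053] n6358
[ 0.70332915  0.49172467 -0.12545289] 0.07383958852771431
```

Upright, with its top flat at z = 0.159. I rise and check the plate and dial.

Call:
step_arm(steps=[0,0,-0.1,0,0.7,0,0,-0.3,0,0.7,0,0,-0.5,0,0.7,0,0,-0.7,0,0.7,0,0,-0.7,0,0.7,0,0,-0.7,0,0.5,0,0,-0.3,0,0,0,0,0,0,0])

```text
clock: 25.5
tool_pos: [0.6134, 0.0696, 0.254]
tcp_rot: [0.784, 0.621, 0.003, 0.002]
ft_force: [-0.5, -0.2, -0.9]
gripper_width: 0.0589
gripper_force: 0.0
```

```bash
python3 - <<'E'
from h import *
save('top','top4')
P,q=blob('top','top4',(380,420,195,232),.072,.1); print('dial',len(P),q)
P,q=blob('top','top4',(295,360,185,245),.14,.18); print('B',len(P),q)
go(.611,-.323,.25,168)
E
```

```text
dial 98 ((612.2535400390625, -322.9731750488281), (14.429774284362793, 47.99412155151367), 78.3419189453125)
B 312 ((617.6035766601562, -91.14974975585938), (43.404109954833984, 44.351585388183594), 88.80900573730469)
clock 25.55 pos [0.6123 0.0696 0.2517] yaw 76.8 q6 0.23 turn -11.40 shift [-1.61 -7.69  0.03] w 0.055
```

Call:
step_arm(steps=[-0.3,0.07,0,0,0,-0.6,0.14,0,0,0,-0.7,0.16,0,0,0,-0.7,0.16,0,0,0,-0.7,0.17,0,0,0,-0.7,0.17,0,0,0,-0.7,0.17,0,0,0,-0.7,0.17,0,0,0,-0.7,0.17,0,0,0,-0.7,0.16,0,0,0,-0.7,0.16,0,0,0,-0.45,0.1,0,0,0])

```text
clock: 26.75
tool_pos: [0.6102, -0.3266, 0.248]
tcp_rot: [0.785, 0.62, -0.001, -0.001]
ft_force: [0.0, 0.5, -0.8]
gripper_width: 0.0473
gripper_force: 0.0
```

Call:
step_arm(steps=[0,0,0,-0.95,0,0,0,0,-0.95,0,0,0,0,-0.95,0,0,0,0,-0.95,0,0,0,0,-0.95,0,0,0,0,-0.95,0,0,0,0,-0.95,0,0,0,0,-0.95,0,0,0,0,-0.95,0,0,0,0,-0.95,0,0,0,0,-0.95,0,0,0,0,-0.95,0])

```text
clock: 27.95
tool_pos: [0.6111, -0.3233, 0.2491]
tcp_rot: [0.102, 0.995, 0.001, -0.001]
ft_force: [0.6, -0.3, -0.1]
gripper_width: 0.0471
gripper_force: 0.0
```

```bash
python3 - <<'E'
from h import *
save('wrist','w16');p,d=save('top','top5'); q,_=save('scene','s16')
for n,b in(('A',(225,285,185,245)),('B',(290,350,185,245))):
    P,r=blob('top','top5',b,.14,.18); print(n,len(P),r,P.mean(0))
cv2.imwrite('pics/c16.png',np.vstack([cv2.resize(p[150:300,150:450],(600,300)),cv2.resize(q[100:350,150:550],(600,300))])[:,:,::-1])
P=world('wrist','w16',[(u,v) for u in range(200,440,2) for v in range(100,300,2)]); P=P[(P[:,2]>.072)&(P[:,2]<.1)&(np.linalg.norm(P[:,:2]-[.612,-.323],axis=1)<.04)]; print(len(P),cv2.minAreaRect((P[:,:2]*1000).astype(np.float32)))
go(.612,-.323,.06,168.3)
E
```

```text
A 323 ((613.4171752929688, 81.34111022949219), (44.987247467041016, 44.924869537353516), 76.33182525634766) [0.61234759 0.08047493 0.15806244]
B 310 ((618.052978515625, -91.16716003417969), (43.38465881347656, 43.615638732910156), 88.82699584960938) [ 0.61791009 -0.09186726  0.15837412]
199 ((611.0200805664062, -325.0948486328125), (12.762507438659668, 48.05521011352539), 78.29573059082031)
clock 28.10 pos [ 0.6113 -0.3233  0.2494] yaw 167.8 q6 -1.95 turn -0.06 shift [-0.01  0.01  3.79] w 0.047
```

View pics/c16.png

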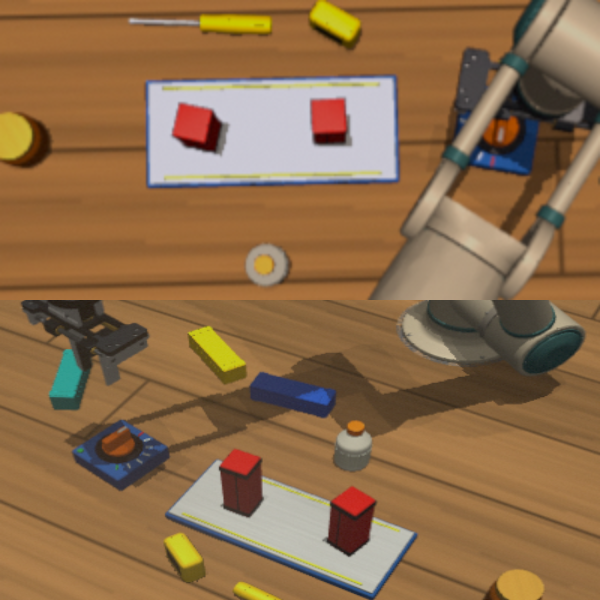

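Both cases stand on the plate, at (195,127) and (328,121), and nothing else has moved. I go down on the dial bar.

Call:
step_arm(steps=[0,-0.03,0.4,0,0,0,0,0.6,0,0,0,0,0.7,0,0,0,0,0.7,0,0,0,0,0.6,0,0,0,0,0.4,0,0,0,0,0.25,0,0,0,0,0.1,0,0,0,0,0,0,0])

```text
clock: 29.0
tool_pos: [0.6115, -0.3249, 0.0627]
tcp_rot: [0.105, 0.994, 0.0, -0.0]
ft_force: [0.3, 0.1, -0.2]
gripper_width: 0.047
gripper_force: 0.0
```

Call:
step_arm(steps=[0,0,0,0,-1,0,0,0,0,-1,0,0,0,0,-1,0,0,0,0,-1,0,0,0,0,-1], force=12)

```text
clock: 29.5
tool_pos: [0.6118, -0.3249, 0.0635]
tcp_rot: [0.105, 0.994, -0.0, 0.0]
ft_force: [0.6, 0.1, 1.8]
gripper_width: 0.0141
gripper_force: 12.0
```

Call:
step_arm(steps=[0,0,0,0.8,-1,0,0,0,0.9,-1,0,0,0,0.9,-1,0,0,0,0.9,-1,0,0,0,0.9,-1,0,0,0,0.9,-1,0,0,0,0.9,-1,0,0,0,0.9,-1,0,0,0,0.9,-1,0,0,0,0.9,-1,0,0,0,0.9,-1,0,0,0,0.9,-1])

```text
clock: 30.7
tool_pos: [0.6118, -0.3249, 0.0635]
tcp_rot: [0.754, 0.657, 0.0, 0.0]
ft_force: [0.1, -0.2, 2.6]
gripper_width: 0.0137
gripper_force: 12.0
```

Call:
step_arm(steps=[0,0,0,0.9,-1,0,0,0,0.9,-1,0,0,0,0.9,-1,0,0,0,0.9,-1,0,0,0,0.9,-1,0,0,0,0,-1])

```text
clock: 31.3
tool_pos: [0.6118, -0.3249, 0.0635]
tcp_rot: [0.919, 0.394, 0.0, 0.0]
ft_force: [0.1, 0.1, 1.8]
gripper_width: 0.0137
gripper_force: 12.0
```

```bash
python3 -c "
from h import *
go(.611,-.322,.058,30);o=env.get_obs();print(o['ft_force'],o['moment'],o['gripper_force'])"
```

```text
clock 31.30 pos [ 0.6118 -0.3249  0.0635] yaw 46.4 q6 0.17 turn 2.05 shift [ 0.02 -0.06  0.11] w 0.014
[0.08015636 0.08371347 1.75240916] [ 0.03955797  0.03983499 -0.01596766] 11.994426995515823
```

Call:
step_arm(steps=[0,0,0,0.7,-1,0,0,0,0.7,-1,0,0,0,0.6,-1,0,0,0,0.4,-1,0,0,0,0,-1])

```text
clock: 31.8
tool_pos: [0.6116, -0.325, 0.0635]
tcp_rot: [0.972, 0.236, 0.0, 0.0]
ft_force: [-0.4, 0.7, 2.6]
gripper_width: 0.0142
gripper_force: 12.4
```

```bash
python3 -c "
from h import *
go(.611,-.322,.058,30);o=env.get_obs();print(o['ft_force'],o['moment'],o['gripper_force'])"
```

```text
clock 31.80 pos [ 0.6116 -0.325   0.0635] yaw 27.4 q6 0.50 turn -0.33 shift [ 0.02 -0.06  0.11] w 0.014
[-0.36581269  0.72082295  2.61183151] [0.01337615 0.11907594 0.24143572] 12.379821712020203
```

The moment is now +0.24 N m, so the dial is at the run stop. I release, rise and check.

Call:
step_arm(steps=[0,0,0,-0.2,-1,0,0,0,0,0,0,0,0,0,0,0,0,0,0,0,0,0,-0.3,0,0,0,0,-0.6,0,0,0,0,-0.8,0,0.5,0,0,-0.8,0,0.5,0,0,-0.5,0,0.5,0,0,0,0,0.5,0,0,0,0,0.5])

```text
clock: 32.9
tool_pos: [0.6114, -0.3247, 0.2126]
tcp_rot: [0.969, 0.248, -0.0, -0.0]
ft_force: [-0.1, 0.6, -0.5]
gripper_width: 0.0707
gripper_force: 0.0
```

```bash
python3 - <<'E'
from h import *
p,d=save('wrist','w17'); save('top','top6')
for n,b in(('A',(225,285,185,245)),('B',(290,350,185,245))):
    P,r=blob('top','top6',b,.14,.18); print(n,len(P),r,P.mean(0))
P=world('wrist','w17',[(u,v) for u in range(200,440,2) for v in range(100,300,2)]); P=P[(P[:,2]>.072)&(P[:,2]<.1)&(np.linalg.norm(P[:,:2]-[.612,-.323],axis=1)<.04)]; print(len(P),cv2.minAreaRect((P[:,:2]*1000).astype(np.float32)))
cv2.imwrite('pics/w17c.png',p[:,:,::-1]); print(env.get_obs()['ft_force'])
E
```

```text
A 322 ((613.4259643554688, 81.393310546875), (44.44173812866211, 45.005523681640625), 75.50796508789062) [0.61251115 0.0806734  0.15781719]
B 314 ((638.849609375, -93.153564453125), (45.144657135009766, 44.51802444458008), 4.4644622802734375) [ 0.63730371 -0.09325702  0.15813649]
255 ((610.8137817382812, -325.2940979003906), (49.398826599121094, 13.182971000671387), 28.99459457397461)
[-0.15792574  0.14115562  0.10687053]
```

View pics/w17c.png

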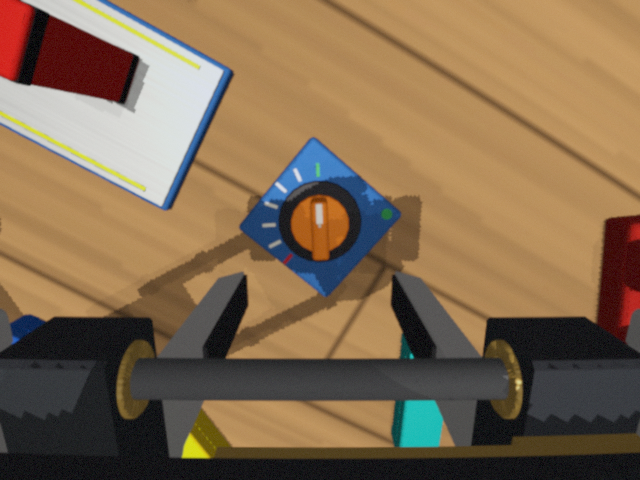

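The dial points at the green mark, 139° from off. Case B was knocked about 21 mm in +x but still stands well inside the steel. I confirm it is at rest and then hand in.

Call:
step_arm(steps=[0,0,0,0,0.5,0,0,0,0,0.5,0,0,0,0,0.5,0,0,0,0,0.5,0,0,0,0,0.5,0,0,0,0,0.5])

```text
clock: 33.6
tool_pos: [0.6115, -0.3249, 0.213]
tcp_rot: [0.969, 0.248, 0.0, 0.0]
ft_force: [0.1, 0.4, 0.5]
gripper_width: 0.0704
gripper_force: 0.0
```

```bash
python3 - <<'E'
from h import *
save('top','top7'); ok=1
for n,b in(('A',(225,285,185,245)),('B',(290,350,180,245))):
    P,r=blob('top','top7',b,.14,.18); print(n,len(P),r,P.mean(0)); c=np.array(r[0])/1000-[.617,-.013]; ok&=abs(c[0])<.055 and abs(c[1])<.155 and max(r[1])<50
print(ok, env.hand_in() if ok else 'not handed in')
E
```

```text
A 324 ((613.37939453125, 81.50566101074219), (44.63697814941406, 44.78017807006836), 75.73379516601562) [0.61258944 0.08041572 0.15775197]
B 311 ((638.6519775390625, -93.17106628417969), (45.029361724853516, 44.48564147949219), 4.505704402923584) [ 0.63757391 -0.09331306  0.15785813]
the job is handed in; nothing more can be done
1 None
```

I handed the job in at about 34 s with both red cases standing heavy end down on the plate and the dial turned from off to the run stop; I never touched the jar, glue, screwdriver or tape measure, and no verdict came back.

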